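# Shake the stuck bushes out of the mould cup

### The arm

A 7-joint arm with a two-finger parallel gripper is mounted at the origin on the work surface. World frame = base frame: x ahead of the robot, y to its left, z up, the work surface at z = 0. Lengths are in mm, angles in rad, forces in N, time in s.
With the tool pointing down it reaches from about 400 to 875 mm from the base axis. Payload 6.5 kg.
Tool frame: the origin (TCP) lies at the very end of the fingers, on their centre line; the grasp point (between the pads) lies 19 mm behind it; x points along the fingers, z is the direction in which the jaws open and shut, and the axes are right-handed (so a half turn about x gives the same grasp; the last joint's range is limited). The gripper opens to 88 mm and grips with 3 to 60 N. Pads are 18 mm wide; open, the fingers measure 123 mm over their backs; the gripper's body (75 mm by 187 mm) begins 45 mm behind the grasp point.
Start: joints at [1.17, 0.536, -0.004, 1.538, 0.003, 1.067, -0.071], TCP at [213.573, -613.903, 238.716] pointing down, gripper open.
Joint ranges: [-2.7, 2.7], [-0.37, 2.16], [-1.27, 1.26], [0.24, 2.4], [-1.31, 4.45], [0.19, 1.91], [-2.76, 2.76]. Speed limits (rad/s): [2.39, 2.39, 3.14, 3.14, 3.14, 3.14, 3.14].

### API

Orientations are given as a unit quaternion [x, y, z, w].
In Python, from cell import arm, imaging, nets gives the robot as it stands.
- The arm moves only by the tool send_rows, never from a script. Its argument "rows" is a list of rows, each an object of numbers: "x", "y", "z": the shift along the tool's x, y, z in units of 250 mm (1.0 is 250 mm); "wx", "wy", "wz": the turn, a rotation vector about the tool's x, y, z in units of 0.5 rad (1.0 is 0.5 rad). A call has 1 to 20 rows; each row is the pose to reach, as a shift and turn from the pose commanded when the call began, along the tool's axes at that moment; what a row does not reach only later rows make up. A row lasts 1/12 s, in which the tool goes at most 41.7 mm and 7.16 degrees, less where a joint would pass 70% of its speed; a pose out of reach is approached as far as the arm can. A call with a number of a shift or a turn outside -1 to 1 is refused whole. A call with a gripper value outside its range is refused whole. "claw" is the opening, from 0 (shut) to 1 (fully open), set as the call begins (left out, the last holds). The fingers move at their own pace and stop on an object; "force" is the grip in N (left out, the last holds). Time passes only in rows, so rows that repeat a pose let the fingers close. It gives the time, the measured TCP pose, the force and the opening at its end, in the units of the state.
- arm.state(): the state, without advancing time (a new reading comes with each control period).
- imaging.grab_frame(name): name is "side" or "top" or "wrist"; returns (picture, depth): 384x512x3 uint8, red, green, blue; 384x512 float32, mm along the optical axis (not along the pixel's ray), 0 where there is no reading.
- imaging.camera_model(name): a dict with "intrinsics" (3x3 intrinsics, pixels), "distortion" ([k1, k2, p1, p2, k3] as OpenCV has them; the pictures are not rectified), "rvec" (rotation vector, rad) and "tvec" (3), from world to camera coordinates, as OpenCV has them. Camera axes: x right, y down, z forward; pixel columns grow to the right and rows downward; lengths in mm; the calibration is good to about 2 mm. A picture is of the moment at which its call begins: read the wrist's pose just before it. camera_model takes no time and is no camera call; for the wrist camera it gives the pose at the moment of the call.
- arm.finish_job(): hands the job in, once; it reports no verdict.
Trained networks look in the newest picture that a camera, given by its name, has taken for a name from the list of things; names that differ only in an ending like _2 or _b are one class to them, and where a whole thing is asked for, a point or a joint stands for the part that bears it (a point fixed in the world has none). Each returns a list of dicts, best first, with "conf" (0 to 1); they miss things now and then, are a little off and sometimes report something else, mostly with a low value. They report only what shows in the picture. A call takes as long as a camera call. They do not tell look-alikes from the thing itself.
- nets.look_for(camera, query): "rect" ([left, top, width, height] in pixels, round what is visible of it).
- nets.trace(camera, query): "pixels" (384x512 bool, what is visible of it) and "rect" ([left, top, width, height] in pixels, round what is visible of it).
The state is a dict: "clock": time; "joint_pos": joint angles; "joint_velocities": joint speeds; "joint_efforts": joint torques, N m; "tool_pos": TCP position; "orientation": TCP orientation; "ft_force": force on the tool from outside, world axes, zero at the start; "wrist_torque": the same for the moment, N m; "finger_gap": finger opening in mm.
Only numpy, scipy, OpenCV 4.12 (cv2) and the standard library are available. Lean on these libraries where they do the work, as an engineer would, in place of code of your own. Each camera call takes 0.05 s, during which the arm holds its last target. There are 200 camera calls.

### The job

Lift the long, box-shaped mould cup, which stands mouth down, by the lug on its top, hold it over the wide, square grey bin to one side and rock or shake it from end to end until it gets no lighter and both bushes caught inside have fallen into the bin. Then stand the empty mould mouth down near the middle of the flat steel plate on the other side and let go, leaving the round mould pot where it stands.

Things in the scene. Friction and masses are not known exactly. Their poses are not given: they have to be found in the camera images.
- mould_center (a point): the long mould cup: bare aluminium box, 54 mm (its x) by 116 mm (its y), 50 mm high, 0.4 kg empty, standing mouth down with its closed side up and a lug in the middle of that, 95 mm high in all. This point is its middle, half-way up (47.5 mm above the mouth); z points up, towards the lug. Held level, the mould keeps both bushes in.
- mould_lug (a point): the middle of the lug to grasp on top of the mould cup: a plain block 44 mm along the mould's x, 20 mm thick along its y, 45 mm high. This point is 72.5 mm above the mouth; axes as the mould's.
- mould_mouth (a point): the middle of the mould's open mouth, at its rim, facing down. At each y end a lip 28 mm wide holds back one bush; the 52 mm between the lips is open. A bush slides off its lip and drops out when its own end is raised by about 30 degrees, or by a sharp shake along y, so rock it both ways. Each bush that falls makes the mould 1.0 to 1.7 N lighter.
- bush_a_center (a point): a moulded bush: black grooved round disc, 36 mm in diameter and 22 mm high, steel-cored, 0.10 to 0.17 kg, slippery with talc (slides on a lip tilted 15 to 21 degrees). At the start hidden inside the long mould cup, lying on the lip at its +y end. This point is its centre.
- bush_b_center (a point): a moulded bush: black grooved round disc, 36 mm in diameter and 22 mm high, steel-cored, 0.10 to 0.17 kg, slippery with talc (slides on a lip tilted 15 to 21 degrees). At the start hidden inside the long mould cup, lying on the lip at its -y end. This point is its centre.
- bin: the wide, square grey bin: open painted sheet-steel box (not one of the narrow bins at the back), 220 by 220 mm outside, 70 mm high, walls and floor 5 mm thick, fixed, on the left or the right. Origin at the centre of its underside, on the table; z up.
- plate: the flat plate: plain dark steel, 200 by 200 mm, 12 mm thick, fixed, on the side opposite the bin. Origin at the centre of its underside, on the table; its top is 12 mm above.
- pot_center (a point): the round mould pot: a bystander, bare aluminium, round, 80 mm in diameter, with a round knob on top, 90 mm high in all. This point is its centre, half-way up. It is to be left where it stands.
Mind the look-alikes: they are no part of the job. Leave any red look-alike of the part that bears mould_center alone.

How it is judged:
By the outcome, as a careful person would: the job done as asked, in the order asked, and still so for the second after the job is handed in, with the robot touching nothing.
It also fails if it takes over 64 s, if anything falls off the work surface, if the arm or the gripper's body presses on something with over 40 N, if the wrist force passes 120 N, or if a joint passes its speed limit or range.

## Working session

There is one attempt and no reset: what is moved stays moved. The work goes in short steps, Python scripts to look and compute and a tool call to move; the robot and the scene stay as the last step left them, time stands still between calls to the robot, and variables do not carry over. Pictures are saved under pics/ and viewed, about 8 in all and at most 12, crops included, and the job is handed in when it is done.

Besides the shell and the picture viewer there is one more tool, called after "Emit:" as name(argument=value, ...) on one line, values as JSON. send_rows: Moves the arm, as the interface text tells. Shifts and turns lie within -1 to 1; 1 stands for 250 mm of shift or 0.5 rad of turn. Its arguments: {"type":"object","properties":{"rows":{"type":"array","items":{"type":"object","properties":{"x":{"type":"number","minimum":-1,"maximum":1},"y":{"type":"number","minimum":-1,"maximum":1},"z":{"type":"number","minimum":-1,"maximum":1},"wx":{"type":"number","minimum":-1,"maximum":1},"wy":{"type":"number","minimum":-1,"maximum":1},"wz":{"type":"number","minimum":-1,"maximum":1}}}},"claw":{"type":"number"},"force":{"type":"number"}},"required":["rows"]}

```bash
ls; mkdir -p pics; cat > h.py <<'E'
import numpy as np, cv2
from cell import arm, imaging, nets
from scipy.spatial.transform import Rotation as R
def cloud(name, depth, m=None):
    m=m or imaging.camera_model(name)
    K=np.array(m["intrinsics"],float);D=np.array(m["distortion"],float)
    h,w=depth.shape; u,v=np.meshgrid(np.arange(w),np.arange(h))
    p=cv2.undistortPoints(np.stack([u,v],-1).reshape(-1,1,2).astype(float),K,D).reshape(h,w,2)
    c=np.dstack([p*depth[...,None],depth])
    Rm=cv2.Rodrigues(np.array(m["rvec"],float))[0]
    W=(c-np.array(m["tvec"],float).reshape(3))@Rm
    W[depth<=0]=np.nan
    return W
def save(name,img): cv2.imwrite("pics/"+name,cv2.cvtColor(img,cv2.COLOR_RGB2BGR))
E
python3 - <<'E'
from h import *
s=arm.state();print(s)
for n in("top","side"):
    im,d=imaging.grab_frame(n); save(n+"0.png",im); W=cloud(n,d); np.save(n+"0.npy",W)
    for q in("mould_center","bin","plate","pot_center"):
        for r in nets.trace(n,q)[:3]:
            P=W[r["pixels"]];P=P[np.isfinite(P[:,0])]
            print(n,q,round(r["conf"],2),r["rect"],np.round(np.median(P,0)),np.round(np.percentile(P,[2,98],0)).tolist())
E
```

```text
pics
{'clock': 0.0, 'joint_pos': array([ 1.16980345,  0.53718569, -0.00445476,  1.53884417,  0.00262802,
        1.0673017 , -0.07119261]), 'joint_velocities': array([ 2.03716495e-04, -1.11991045e-03,  6.24200754e-04,  2.10624204e-04,
        1.07217434e-03, -6.03274136e-04,  7.79923566e-05]), 'joint_efforts': array([-8.15838357e-04, -5.70979071e+01,  9.91400890e-01, -2.51600665e+01,
       -5.61220385e-02,  1.78754021e-02,  1.67653561e-04]), 'tool_pos': array([ 213.35921523, -613.34214892,  237.83757319]), 'orientation': array([ 0.40998469,  0.57686757, -0.40935967,  0.57581335]), 'ft_force': array([ 0.52460158, -0.06783546, -0.04981748]), 'wrist_torque': array([-0.03487857, -0.00791394, -0.02692842]), 'finger_gap': 88.20151031988418}
top mould_center 0.97 [116.8, 244.4, 49.5, 46.4] [212. 273.  49.] [[160.0, 225.0, -1.0], [264.0, 335.0, 96.0]]
top mould_center 0.81 [306.8, 210.7, 47.0, 36.5] [ 326. -206.   50.] [[290.0, -266.0, 18.0], [364.0, -157.0, 96.0]]
top mould_center 0.78 [231.0, 106.7, 47.9, 33.5] [615.  -9.  49.] [[583.0, -68.0, 2.0], [661.0, 46.0, 96.0]]
top bin 0.62 [316.
[... 250 characters left out ...]
.] [[405.0, -7.0, 0.0], [480.0, 65.0, 89.0]]
side mould_center 0.83 [316.5, 156.2, 20.2, 35.2] [ 319. -186.   48.] [[286.0, -240.0, 1.0], [346.0, -152.0, 95.0]]
side mould_center 0.82 [250.1, 285.0, 22.2, 52.8] [202. 295.  49.] [[159.0, 233.0, 16.0], [258.0, 333.0, 95.0]]
side mould_center 0.79 [191.5, 152.4, 33.1, 41.4] [612.   5.  47.] [[584.0, -64.0, 2.0], [642.0, 52.0, 95.0]]
side bin 0.63 [233.9, 88.6, 95.7, 81.0] [ 567. -317.   20.] [[445.0, -422.0, -2.0], [675.0, -187.0, 69.0]]
side plate 0.92 [118.6, 220.3, 103.8, 85.8] [487. 305.  10.] [[395.0, 202.0, 3.0], [589.0, 395.0, 15.0]]
side pot_center 0.65 [233.5, 188.7, 27.7, 36.1] [433.  47.  47.] [[407.0, 0.0, 1.0], [478.0, 71.0, 88.0]]
```

View pics/top0.png

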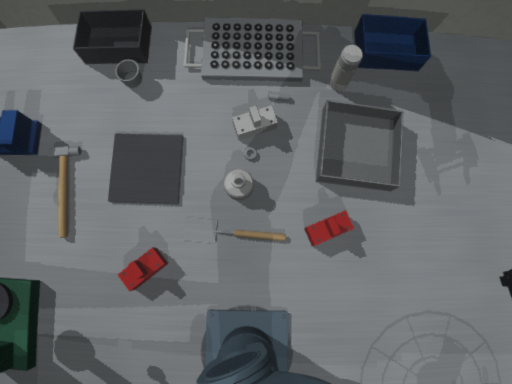

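View pics/side0.png

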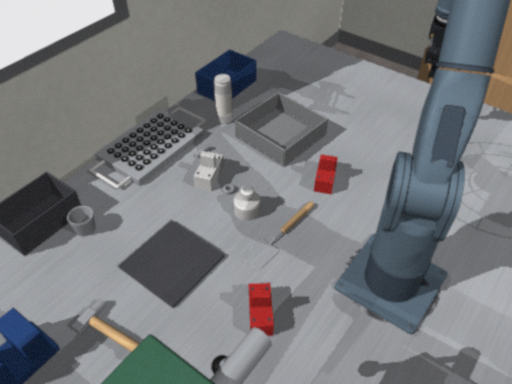

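The aluminium box at top-image (255,121) is the one that fits. The two red boxes at (143,268) and (330,228) are look-alikes, and the pot is at (239,183). The wide bin is at (361,146) and the plate at (147,168). I'll confirm this in a crop and fit the poses.

```bash
python3 - <<'E'
from h import *
im=cv2.imread("pics/top0.png"); c=im[80:215,205:420]
cv2.imwrite("pics/crop1.png",cv2.resize(c,None,fx=3.7,fy=3.7,interpolation=cv2.INTER_CUBIC))
def rect(P): 
    r=cv2.minAreaRect(P[:,:2].astype(np.float32)); return np.round(r[0],1),np.round(r[1],1),round(r[2],1)
for n in("top","side"):
    W=np.load(n+"0.npy").reshape(-1,3); W=W[np.isfinite(W[:,0])]
    near=W[(np.hypot(W[:,0]-613,W[:,1]+5)<85)]
    for lo,hi in((42,58),(88,102)):
        P=near[(near[:,2]>lo)&(near[:,2]<hi)]; print(n,lo,len(P),rect(P),np.round(P.mean(0),1))
    P=W[(abs(W[:,0]-560)<125)&(abs(W[:,1]+306)<125)&(W[:,2]>60)&(W[:,2]<76)]; print("bin",rect(P))
    P=W[(abs(W[:,0]-490)<125)&(abs(W[:,1]-295)<125)&(W[:,2]>8)&(W[:,2]<18)]; print("plate",rect(P), np.median(P[:,2]))
    P=W[(abs(W[:,0]-770)<90)&(abs(W[:,1]+290)<90)&(W[:,2]>60)];print("bottle",P.min(0),P.max(0))
E
```

```text
top 42 673 (array([625. , -10.8]), array([ 56. , 117.1]), 19.5) [622.  -10.3  49.4]
top 88 123 (array([624.7, -10.4]), array([44.5, 19.9]), 18.0) [623.7 -10.6  94.3]
bin (array([ 560.7, -307.1]), array([222.9, 222.6]), 84.0)
plate (array([491.9, 294.5]), array([202.2, 201.7]), 89.4) 11.350894933245415
bottle [ 680.06299028 -379.90044874   60.12227929] [ 859.66073763 -211.34450023  174.64831891]
side 42 342 (array([626. ,  -9.1]), array([ 55.1, 122.3]), 19.5) [616.    4.9  48.6]
side 88 85 (array([625.,  -8.]), array([44.3, 26.3]), 23.7) [624.1  -7.2  92.7]
bin (array([ 561.9, -304.5]), array([226.9, 227. ]), 83.2)
plate (array([492.4, 297.6]), array([201.7, 204.1]), 89.4) 10.93758949784868
bottle [ 680.03890442 -378.94341103   60.160461  ] [ 859.43430799 -212.8700675   173.08262932]
```

View pics/crop1.png

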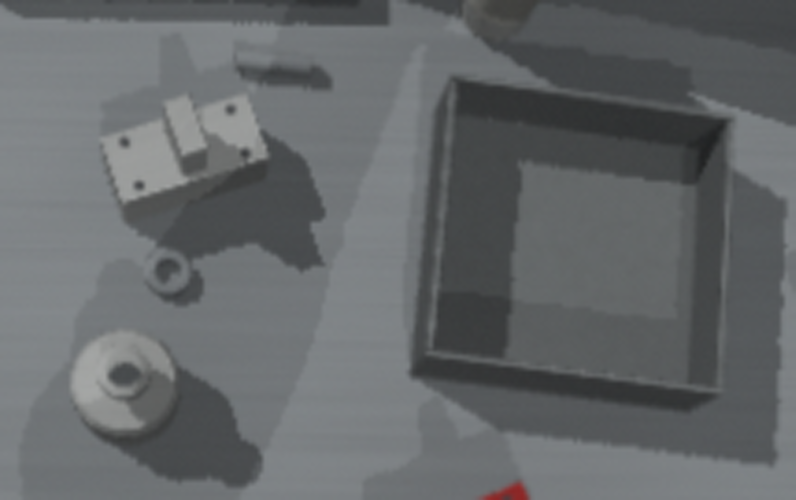

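The crop shows the aluminium box with its lug at crop (185,130), clear of the pot at (123,375), with the wide bin at (575,240). The lug is at about (624.8, -10), and the mould's x axis is at about 19.5° yaw. Next I'll work out the move.

```bash
cat >> h.py <<'E'
def pose(yz_deg):  # tool pointing down, tool z (jaws) at world heading yz_deg
    a=np.radians(yz_deg); x=np.array([0,0,-1.]); z=np.array([np.cos(a),np.sin(a),0]); return R.from_matrix(np.column_stack([x,np.cross(z,x),z]))
def go(p,Rt,s=None):
    s=s or arm.state(); Rc=R.from_quat(s["orientation"])
    d=Rc.inv().apply(np.array(p)-s["tool_pos"])/250; w=(Rc.inv()*Rt).as_rotvec()/0.5
    print("pos",np.round(s["tool_pos"],1),"x",np.round(Rc.as_matrix().T,3).tolist(),"F",np.round(s["ft_force"],2),"gap",round(s["finger_gap"],1),"t",round(s["clock"],2))
    print(" -> xyz",np.round(d,4),"w",np.round(w,4))
E
python3 - <<'E'
from h import *
for a in (109.5,-70.5): go([625,-10,160],pose(a))
E
```

```text
pos [ 213.6 -613.9  238.7] x [[-0.0, 0.0, -1.0], [0.944, 0.329, -0.0], [0.329, -0.944, -0.0]] F [-0.25  0.63  0.9 ] gap 88.2 t 0.5
 -> xyz [ 0.3148  2.3481 -1.7405] w [6.2722e+00 0.0000e+00 3.0000e-04]
pos [ 213.6 -613.9  238.7] x [[-0.0, 0.0, -1.0], [0.944, 0.329, -0.0], [0.329, -0.944, -0.0]] F [-0.25  0.63  0.9 ] gap 88.2 t 0.5
 -> xyz [ 0.3148  2.3481 -1.7405] w [-0.011  -0.0002  0.    ]
```

Emit:
send_rows(rows=[{"y": 0.8,"z": -0.593},{"y": 0.8,"z": -0.593},{"y": 0.8,"z": -0.593},{"y": 0.8,"z": -0.593},{"y": 0.8,"z": -0.593},{"y": 0.8,"z": -0.593}], claw=1, force=40)

```text
invalid input at $.rows[0]: expected keys x, y, z, wx, wy, wz
```

Emit:
send_rows(rows=[{"y": 0.8,"z": -0.593},{"y": 0.8,"z": -0.593},{"y": 0.8,"z": -0.593},{"y": 0.8,"z": -0.593},{"y": 0.8,"z": -0.593},{"y": 0.8,"z": -0.593}])

```text
invalid input at $.rows[0]: expected keys x, y, z, wx, wy, wz
```

Emit:
send_rows(rows=[{"y": 0.74,"z": -0.55},{"y": 0.74,"z": -0.55},{"y": 0.74,"z": -0.55},{"y": 0.74,"z": -0.55},{"y": 0.74,"z": -0.55},{"y": 0.74,"z": -0.55},{"y": 0.74,"z": -0.55}])

```text
invalid input at $.rows[0]: expected keys x, y, z, wx, wy, wz
```

```bash
python3 - <<'E'
from h import *
im,d=imaging.grab_frame("wrist"); save("w1.png",im); W=cloud("wrist",d).reshape(-1,3); W=W[np.isfinite(W[:,0])]
near=W[(np.hypot(W[:,0]-625,W[:,1]+10)<85)]
for lo,hi in((42,58),(88,102)):
    P=near[(near[:,2]>lo)&(near[:,2]<hi)]; print(len(P),len(P)>9 and (cv2.minAreaRect(P[:,:2].astype(np.float32)),np.median(P[:,2])))
go([625,-10,150],pose(-70.5)); go([625,-10,57],pose(-70.5)); print(arm.state()["joint_pos"])
E
```

```text
0 False
0 False
pos [ 213.5 -613.9  238.7] x [[-0.0, -0.0, -1.0], [0.944, 0.329, -0.0], [0.329, -0.944, -0.0]] F [-0.55  0.24 -0.34] gap 88.0 t 0.55
 -> xyz [ 0.3548  2.3481 -1.7408] w [-0.0112 -0.      0.0001]
pos [ 213.5 -613.9  238.7] x [[-0.0, -0.0, -1.0], [0.944, 0.329, -0.0], [0.329, -0.944, -0.0]] F [-0.55  0.24 -0.34] gap 88.0 t 0.55
 -> xyz [ 0.7268  2.3482 -1.7408] w [-0.0112 -0.      0.0001]
[ 1.16981536  0.53636286 -0.00435116  1.53792613  0.00259118  1.06731462
 -0.07122092]
```

View pics/w1.png

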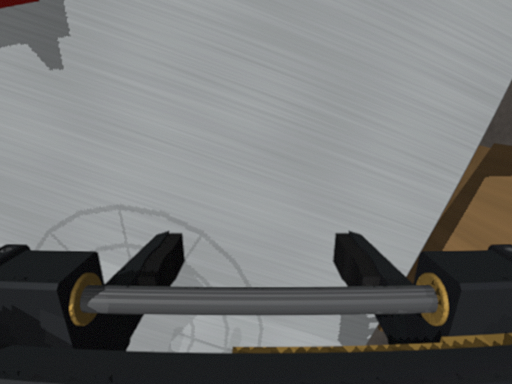

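The wrist picture shows only bare table between the fingers, because the rows were refused: all six keys are needed. I'll resend them with every key.

Emit:
send_rows(rows=[{"x": 0,"y": 0.8,"z": -0.593,"wx": 0,"wy": 0,"wz": 0},{"x": 0,"y": 0.8,"z": -0.593,"wx": 0,"wy": 0,"wz": 0},{"x": 0,"y": 0.8,"z": -0.593,"wx": 0,"wy": 0,"wz": 0},{"x": 0,"y": 0.8,"z": -0.593,"wx": 0,"wy": 0,"wz": 0},{"x": 0,"y": 0.8,"z": -0.593,"wx": 0,"wy": 0,"wz": 0},{"x": 0,"y": 0.8,"z": -0.593,"wx": 0,"wy": 0,"wz": 0}], claw=1, force=40)

```text
clock: 1.05
tool_pos: [354.7, -406.3, 239.0]
orientation: [0.41, 0.576, -0.41, 0.577]
ft_force: [0.9, -0.5, 0.5]
finger_gap: 88.6
```

Emit:
send_rows(rows=[{"x": 0,"y": 0.8,"z": -0.593,"wx": 0,"wy": 0,"wz": 0},{"x": 0,"y": 0.8,"z": -0.593,"wx": 0,"wy": 0,"wz": 0},{"x": 0,"y": 0.8,"z": -0.593,"wx": 0,"wy": 0,"wz": 0},{"x": 0,"y": 0.8,"z": -0.593,"wx": 0,"wy": 0,"wz": 0},{"x": 0,"y": 0.8,"z": -0.593,"wx": 0,"wy": 0,"wz": 0},{"x": 0,"y": 0.8,"z": -0.593,"wx": 0,"wy": 0,"wz": 0}])

```text
clock: 1.55
tool_pos: [494.9, -200.5, 239.0]
orientation: [0.41, 0.576, -0.41, 0.577]
ft_force: [0.7, -0.1, -0.5]
finger_gap: 88.1
```

Emit:
send_rows(rows=[{"x": 0,"y": 0.748,"z": -0.555,"wx": 0,"wy": 0,"wz": 0},{"x": 0,"y": 0.748,"z": -0.555,"wx": 0,"wy": 0,"wz": 0},{"x": 0,"y": 0.748,"z": -0.555,"wx": 0,"wy": 0,"wz": 0},{"x": 0,"y": 0.748,"z": -0.555,"wx": 0,"wy": 0,"wz": 0},{"x": 0,"y": 0.748,"z": -0.555,"wx": 0,"wy": 0,"wz": 0},{"x": 0,"y": 0.748,"z": -0.555,"wx": 0,"wy": 0,"wz": 0},{"x": 0,"y": 0.748,"z": -0.555,"wx": 0,"wy": 0,"wz": 0},{"x": 0,"y": 0.748,"z": -0.555,"wx": 0,"wy": 0,"wz": 0}])

```text
clock: 2.22
tool_pos: [625.2, -8.3, 238.4]
orientation: [0.409, 0.577, -0.409, 0.577]
ft_force: [-0.3, -1.1, 0.1]
finger_gap: 88.4
```

```bash
python3 - <<'E'
from h import *
im,d=imaging.grab_frame("wrist"); save("w2.png",im); W=cloud("wrist",d).reshape(-1,3); W=W[np.isfinite(W[:,0])]
near=W[(np.hypot(W[:,0]-625,W[:,1]+10)<85)]
for lo,hi in((42,58),(88,102)):
    P=near[(near[:,2]>lo)&(near[:,2]<hi)]; print(len(P),len(P)>9 and (cv2.minAreaRect(P[:,:2].astype(np.float32)),np.median(P[:,2])))
go([625,-10,57],pose(-70.5)); print(arm.state()["joint_pos"])
E
```

```text
3266 (((625.6539916992188, -13.372150421142578), (52.21358108520508, 116.36585998535156), 19.10431671142578), np.float64(50.58492748776368))
743 (((625.7578735351562, -13.354124069213867), (44.0359001159668, 19.491863250732422), 18.91730308532715), np.float64(95.34941648769406))
pos [624.7 -10.4 238.4] x [[-0.001, -0.001, -1.0], [0.944, 0.329, -0.001], [0.329, -0.944, 0.0]] F [-1.06 -0.29  0.44] gap 88.7 t 2.27
 -> xyz [ 0.7256  0.0025 -0.0016] w [-0.0107  0.0009  0.0019]
[ 0.11214215  0.50630283 -0.23582473  1.5979813   0.13151618  1.05368321
 -1.39617917]
```

View pics/w2.png

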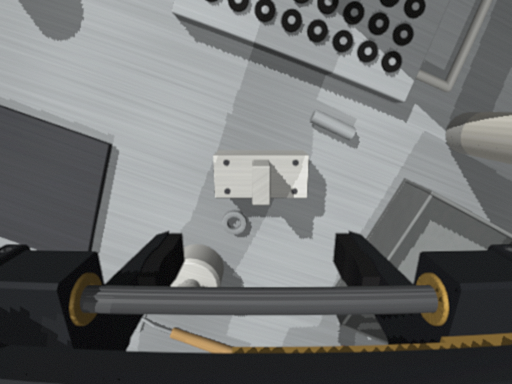

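The wrist view shows the mould at (260,178), with its lug in line with the jaws and a clear way down. Wrist depth agrees to about 2 mm, with tops at 50.6 and 95.3 mm. I'll descend and grip.

Emit:
send_rows(rows=[{"x": 0.2,"y": 0,"z": 0.003,"wx": 0,"wy": 0,"wz": 0},{"x": 0.35,"y": 0,"z": 0.003,"wx": 0,"wy": 0,"wz": 0},{"x": 0.5,"y": 0,"z": 0.003,"wx": 0,"wy": 0,"wz": 0},{"x": 0.6,"y": 0,"z": 0.003,"wx": 0,"wy": 0,"wz": 0},{"x": 0.68,"y": 0,"z": 0.003,"wx": 0,"wy": 0,"wz": 0},{"x": 0.725,"y": 0,"z": 0.003,"wx": 0,"wy": 0,"wz": 0},{"x": 0.725,"y": 0,"z": 0.003,"wx": 0,"wy": 0,"wz": 0},{"x": 0.725,"y": 0,"z": 0.003,"wx": 0,"wy": 0,"wz": 0}])

```text
clock: 2.93
tool_pos: [625.2, -11.9, 58.0]
orientation: [0.41, 0.576, -0.41, 0.576]
ft_force: [0.3, 0.2, -0.2]
finger_gap: 88.3
```

Emit:
send_rows(rows=[{"x": 0,"y": 0,"z": 0,"wx": 0,"wy": 0,"wz": 0},{"x": 0,"y": 0,"z": 0,"wx": 0,"wy": 0,"wz": 0},{"x": 0,"y": 0,"z": 0,"wx": 0,"wy": 0,"wz": 0},{"x": 0,"y": 0,"z": 0,"wx": 0,"wy": 0,"wz": 0},{"x": 0,"y": 0,"z": 0,"wx": 0,"wy": 0,"wz": 0},{"x": 0,"y": 0,"z": 0,"wx": 0,"wy": 0,"wz": 0},{"x": 0,"y": 0,"z": 0,"wx": 0,"wy": 0,"wz": 0},{"x": 0,"y": 0,"z": 0,"wx": 0,"wy": 0,"wz": 0},{"x": 0,"y": 0,"z": 0,"wx": 0,"wy": 0,"wz": 0},{"x": 0,"y": 0,"z": 0,"wx": 0,"wy": 0,"wz": 0},{"x": 0,"y": 0,"z": 0,"wx": 0,"wy": 0,"wz": 0},{"x": 0,"y": 0,"z": 0,"wx": 0,"wy": 0,"wz": 0}], claw=0, force=50)

```text
clock: 3.93
tool_pos: [625.2, -10.7, 57.4]
orientation: [0.41, 0.576, -0.41, 0.576]
ft_force: [0.0, 0.5, -0.2]
finger_gap: 19.4
```

Emit:
send_rows(rows=[{"x": -0.05,"y": 0,"z": 0,"wx": 0,"wy": 0,"wz": 0},{"x": -0.12,"y": 0,"z": 0,"wx": 0,"wy": 0,"wz": 0},{"x": -0.22,"y": 0,"z": 0,"wx": 0,"wy": 0,"wz": 0},{"x": -0.33,"y": 0,"z": 0,"wx": 0,"wy": 0,"wz": 0},{"x": -0.44,"y": 0,"z": 0,"wx": 0,"wy": 0,"wz": 0},{"x": -0.54,"y": 0,"z": 0,"wx": 0,"wy": 0,"wz": 0},{"x": -0.61,"y": 0,"z": 0,"wx": 0,"wy": 0,"wz": 0},{"x": -0.64,"y": 0,"z": 0,"wx": 0,"wy": 0,"wz": 0},{"x": -0.65,"y": 0,"z": 0,"wx": 0,"wy": 0,"wz": 0},{"x": -0.65,"y": 0,"z": 0,"wx": 0,"wy": 0,"wz": 0},{"x": -0.65,"y": 0,"z": 0,"wx": 0,"wy": 0,"wz": 0},{"x": -0.65,"y": 0,"z": 0,"wx": 0,"wy": 0,"wz": 0}])

```text
clock: 4.93
tool_pos: [624.0, -10.7, 218.2]
orientation: [0.409, 0.577, -0.41, 0.575]
ft_force: [-0.7, 0.4, -6.4]
finger_gap: 19.6
```

```bash
python3 - <<'E'
from h import *
go([561,-306,215],pose(-70.8))
f=[]
for n in("side",)*6: imaging.grab_frame(n); f.append(arm.state()["ft_force"])
print(np.mean(f,0),np.std(f,0))
E
```

```text
pos [624.  -10.7 218.2] x [[-0.003, -0.0, -1.0], [0.944, 0.329, -0.003], [0.329, -0.944, -0.001]] F [-0.66  0.37 -6.43] gap 19.6 t 4.93
 -> xyz [ 0.0137 -0.6263  1.0326] w [-0.0004 -0.002   0.0062]
[ 0.14092207  0.03481556 -6.50258192] [0.49251196 0.31994004 0.24570896]
```

The load is 6.5 N, which is the mould plus both bushes. I'll carry it level and gently to the bin.

Emit:
send_rows(rows=[{"x": 0,"y": -0.009,"z": 0.015,"wx": 0,"wy": 0,"wz": 0},{"x": 0,"y": -0.027,"z": 0.045,"wx": 0,"wy": 0,"wz": 0},{"x": 0,"y": -0.055,"z": 0.09,"wx": 0,"wy": 0,"wz": 0},{"x": 0,"y": -0.091,"z": 0.15,"wx": 0,"wy": 0,"wz": 0},{"x": 0,"y": -0.133,"z": 0.22,"wx": 0,"wy": 0,"wz": 0},{"x": 0,"y": -0.179,"z": 0.295,"wx": 0,"wy": 0,"wz": 0},{"x": 0,"y": -0.224,"z": 0.37,"wx": 0,"wy": 0,"wz": 0},{"x": 0,"y": -0.27,"z": 0.445,"wx": 0,"wy": 0,"wz": 0},{"x": 0,"y": -0.315,"z": 0.52,"wx": 0,"wy": 0,"wz": 0},{"x": 0,"y": -0.361,"z": 0.595,"wx": 0,"wy": 0,"wz": 0},{"x": 0,"y": -0.406,"z": 0.67,"wx": 0,"wy": 0,"wz": 0},{"x": 0,"y": -0.449,"z": 0.74,"wx": 0,"wy": 0,"wz": 0},{"x": 0,"y": -0.488,"z": 0.805,"wx": 0,"wy": 0,"wz": 0},{"x": 0,"y": -0.521,"z": 0.86,"wx": 0,"wy": 0,"wz": 0},{"x": 0,"y": -0.552,"z": 0.91,"wx": 0,"wy": 0,"wz": 0},{"x": 0,"y": -0.573,"z": 0.945,"wx": 0,"wy": 0,"wz": 0},{"x": 0,"y": -0.588,"z": 0.97,"wx": 0,"wy": 0,"wz": 0},{"x": 0,"y": -0.597,"z": 0.985,"wx": 0,"wy": 0,"wz": 0},{"x": 0,"y": -0.603,"z": 0.995,"wx": 0,"wy": 0,"wz": 0},{"x": 0,"y": -0.606,"z": 1.0,"wx": 0,"wy": 0,"wz": 0}])

```text
clock: 6.9
tool_pos: [564.4, -296.2, 219.9]
orientation: [0.41, 0.577, -0.409, 0.576]
ft_force: [0.3, 0.3, -7.5]
finger_gap: 19.5
```

```bash
python3 - <<'E'
from h import *
f=[]
for n in("side",)*4: imaging.grab_frame(n); f.append(arm.state()["ft_force"])
print(np.mean(f,0)); go([561,-306,185],pose(-70.8)); print(arm.state()["joint_pos"])
E
```

```text
[-0.4201335   0.36849689 -6.24415767]
pos [ 564.6 -295.6  220. ] x [[0.0, 0.0, -1.0], [0.944, 0.33, 0.0], [0.33, -0.944, -0.0]] F [ 0.23  0.71 -6.  ] gap 19.7 t 7.1
 -> xyz [ 0.1398 -0.0273  0.0345] w [ 0.0019 -0.0009 -0.0005]
[ 0.53698171  0.54135194 -0.1786678   1.58314789  0.1066758   1.02678493
 -0.9067056 ]
```

Still 6.2 N over the bin. I'll centre, lower and tilt the first way.

Emit:
send_rows(rows=[{"x": 0.04,"y": -0.008,"z": 0.008,"wx": 0,"wy": 0,"wz": 0},{"x": 0.1,"y": -0.018,"z": 0.02,"wx": 0,"wy": 0,"wz": 0},{"x": 0.16,"y": -0.024,"z": 0.03,"wx": 0,"wy": 0,"wz": 0},{"x": 0.2,"y": -0.027,"z": 0.035,"wx": 0,"wy": 0,"wz": 0},{"x": 0.22,"y": -0.027,"z": 0.035,"wx": 0,"wy": 0.1,"wz": 0},{"x": 0.22,"y": -0.027,"z": 0.035,"wx": 0,"wy": 0.25,"wz": 0},{"x": 0.22,"y": -0.027,"z": 0.035,"wx": 0,"wy": 0.4,"wz": 0},{"x": 0.22,"y": -0.027,"z": 0.035,"wx": 0,"wy": 0.55,"wz": 0},{"x": 0.22,"y": -0.027,"z": 0.035,"wx": 0,"wy": 0.7,"wz": 0},{"x": 0.22,"y": -0.027,"z": 0.035,"wx": 0,"wy": 0.85,"wz": 0},{"x": 0.22,"y": -0.027,"z": 0.035,"wx": 0,"wy": 0.95,"wz": 0}])

```text
clock: 8.02
tool_pos: [560.6, -308.7, 163.8]
orientation: [0.495, 0.696, -0.302, 0.424]
ft_force: [0.2, -0.2, -6.2]
finger_gap: 19.6
```

Emit:
send_rows(rows=[{"x": 0,"y": 0,"z": 0,"wx": 0,"wy": 0.15,"wz": 0},{"x": 0,"y": 0,"z": 0,"wx": 0,"wy": 0.3,"wz": 0},{"x": 0,"y": 0,"z": 0,"wx": 0,"wy": 0.4,"wz": 0},{"x": 0,"y": 0,"z": 0,"wx": 0,"wy": 0.4,"wz": 0},{"x": 0,"y": 0,"z": 0,"wx": 0,"wy": 0.4,"wz": 0},{"x": 0,"y": 0,"z": 0,"wx": 0,"wy": 0.4,"wz": 0},{"x": 0,"y": 0,"z": 0,"wx": 0,"wy": 0.4,"wz": 0},{"x": 0,"y": 0,"z": 0,"wx": 0,"wy": 0.4,"wz": 0},{"x": 0,"y": 0,"z": 0,"wx": 0,"wy": 0.4,"wz": 0},{"x": 0,"y": 0,"z": 0,"wx": 0,"wy": 0.4,"wz": 0}])

```text
clock: 8.85
tool_pos: [560.9, -306.9, 165.5]
orientation: [0.522, 0.735, -0.251, 0.354]
ft_force: [-1.1, -0.1, -4.2]
finger_gap: 19.7
```

```bash
python3 - <<'E'
from h import *
f=[]
for n in("side",)*4: imaging.grab_frame(n); f.append(arm.state()["ft_force"])
print(np.mean(f,0)); go([561,-306,165],pose(-70.8)); print(arm.state()["joint_pos"])
E
```

```text
[-0.29492375 -0.08443154 -5.60211574]
pos [ 560.8 -307.   165. ] x [[-0.205, 0.59, -0.781], [0.944, 0.329, -0.0], [0.257, -0.738, -0.625]] F [-0.76  0.18 -5.87] gap 19.9 t 9.05
 -> xyz [ 0.0022  0.0023 -0.0027] w [-6.0000e-04 -1.3495e+00 -1.0000e-04]
[ 0.75968351  0.97528437 -0.28878402  1.1087709  -0.1802281   1.61046145
 -0.66483735]
```

Mean force is about 5.6 N, so one bush has probably dropped. Now I'll rock the other way.

Emit:
send_rows(rows=[{"x": 0,"y": 0,"z": 0,"wx": 0,"wy": -0.2,"wz": 0},{"x": 0,"y": 0,"z": 0,"wx": 0,"wy": -0.4,"wz": 0},{"x": 0,"y": 0,"z": 0,"wx": 0,"wy": -0.6,"wz": 0},{"x": 0,"y": 0,"z": 0,"wx": 0,"wy": -0.8,"wz": 0},{"x": 0,"y": 0,"z": 0,"wx": 0,"wy": -0.95,"wz": 0}])

```text
clock: 9.47
tool_pos: [561.1, -305.9, 166.2]
orientation: [0.448, 0.63, -0.367, 0.518]
ft_force: [0.2, 0.0, -5.1]
finger_gap: 19.6
```

Emit:
send_rows(rows=[{"x": 0,"y": 0,"z": 0,"wx": 0,"wy": -0.15,"wz": 0},{"x": 0,"y": 0,"z": 0,"wx": 0,"wy": -0.3,"wz": 0},{"x": 0,"y": 0,"z": 0,"wx": 0,"wy": -0.45,"wz": 0},{"x": 0,"y": 0,"z": 0,"wx": 0,"wy": -0.6,"wz": 0},{"x": 0,"y": 0,"z": 0,"wx": 0,"wy": -0.75,"wz": 0},{"x": 0,"y": 0,"z": 0,"wx": 0,"wy": -0.9,"wz": 0}])

```text
clock: 9.97
tool_pos: [560.3, -306.0, 165.2]
orientation: [0.355, 0.499, -0.458, 0.644]
ft_force: [-0.4, -1.1, -5.6]
finger_gap: 19.8
```

Emit:
send_rows(rows=[{"x": 0,"y": 0,"z": 0,"wx": 0,"wy": -0.2,"wz": 0},{"x": 0,"y": 0,"z": 0,"wx": 0,"wy": -0.4,"wz": 0},{"x": 0,"y": 0,"z": 0,"wx": 0,"wy": -0.6,"wz": 0},{"x": 0,"y": 0,"z": 0,"wx": 0,"wy": -0.8,"wz": 0},{"x": 0,"y": 0,"z": 0,"wx": 0,"wy": -0.85,"wz": 0},{"x": 0,"y": 0,"z": 0,"wx": 0,"wy": -0.85,"wz": 0},{"x": 0,"y": 0,"z": 0,"wx": 0,"wy": -0.85,"wz": 0},{"x": 0,"y": 0,"z": 0,"wx": 0,"wy": -0.85,"wz": 0},{"x": 0,"y": 0,"z": 0,"wx": 0,"wy": -0.85,"wz": 0},{"x": 0,"y": 0,"z": 0,"wx": 0,"wy": -0.85,"wz": 0}])

```text
clock: 10.8
tool_pos: [560.6, -308.6, 165.6]
orientation: [0.252, 0.352, -0.523, 0.734]
ft_force: [0.3, 0.6, -4.8]
finger_gap: 19.2
```

```bash
python3 - <<'E'
from h import *
f=[]
for n in("side",)*6: imaging.grab_frame(n); f.append(arm.state()["ft_force"])
print(np.mean(f,0)); go([561,-306,165],pose(-70.8)); print(arm.state()["joint_pos"])
E
```

```text
[-0.09391529  0.10111686 -3.89353946]
pos [ 560.6 -307.4  165. ] x [[0.205, -0.59, -0.781], [0.945, 0.328, 0.0], [0.256, -0.738, 0.625]] F [-0.33  1.19 -4.28] gap 19.3 t 11.1
 -> xyz [-0.0029  0.0032 -0.0038] w [-2.1000e-03  1.3497e+00  2.0000e-04]
[-0.2110911   0.55694547  0.44567984  2.03710325  0.9709872   0.4424583
 -1.96265598]
```

The force is 3.9 N, which is the empty weight. I'll level, raise, and check the bin.

Emit:
send_rows(rows=[{"x": 0,"y": 0,"z": 0,"wx": 0,"wy": 0.2,"wz": 0},{"x": 0,"y": 0,"z": 0,"wx": 0,"wy": 0.4,"wz": 0},{"x": 0,"y": 0,"z": 0,"wx": 0,"wy": 0.6,"wz": 0},{"x": 0,"y": 0,"z": 0,"wx": 0,"wy": 0.7,"wz": 0},{"x": 0,"y": 0,"z": 0,"wx": 0,"wy": 0.7,"wz": 0}])

```text
clock: 11.52
tool_pos: [559.8, -314.0, 167.3]
orientation: [0.341, 0.473, -0.473, 0.66]
ft_force: [0.5, -3.3, -2.8]
finger_gap: 19.3
```

Emit:
send_rows(rows=[{"x": 0,"y": 0,"z": 0,"wx": 0,"wy": 0.2,"wz": 0},{"x": 0,"y": 0,"z": 0,"wx": 0,"wy": 0.4,"wz": 0},{"x": 0,"y": 0,"z": 0,"wx": 0,"wy": 0.6,"wz": 0},{"x": 0,"y": 0,"z": 0,"wx": 0,"wy": 0.65,"wz": 0},{"x": 0,"y": 0,"z": 0,"wx": 0,"wy": 0.65,"wz": 0},{"x": 0,"y": 0,"z": 0,"wx": 0,"wy": 0.65,"wz": 0}])

```text
clock: 12.02
tool_pos: [560.1, -306.3, 163.6]
orientation: [0.408, 0.576, -0.411, 0.576]
ft_force: [-0.7, 0.5, -3.3]
finger_gap: 19.5
```

Emit:
send_rows(rows=[{"x": -0.1,"y": 0,"z": 0,"wx": 0,"wy": 0,"wz": 0},{"x": -0.2,"y": 0,"z": 0,"wx": 0,"wy": 0,"wz": 0},{"x": -0.3,"y": 0,"z": 0,"wx": 0,"wy": 0,"wz": 0},{"x": -0.4,"y": 0,"z": 0,"wx": 0,"wy": 0,"wz": 0},{"x": -0.4,"y": 0,"z": 0,"wx": 0,"wy": 0,"wz": 0},{"x": -0.4,"y": 0,"z": 0,"wx": 0,"wy": 0,"wz": 0}])

```text
clock: 12.52
tool_pos: [561.5, -305.4, 265.5]
orientation: [0.408, 0.576, -0.41, 0.578]
ft_force: [-0.1, 0.4, -4.6]
finger_gap: 19.9
```

```bash
python3 - <<'E'
from h import *
f=[]
for n in("side",)*6: im,d=imaging.grab_frame(n); f.append(arm.state()["ft_force"])
print(np.mean(f,0)); W=cloud("side",d)
for r in nets.trace("side","bush_a_center")[:4]:
    P=W[r["pixels"]]; print(round(r["conf"],2),r["rect"],np.nanmedian(P,0))
t,_=imaging.grab_frame("top")
big=lambda c:cv2.resize(c,(400,400),interpolation=cv2.INTER_CUBIC)
save("bin1.png",np.hstack([big(im[70:190,220:340]),big(t[85:205,300:420])]))
# plate: mould yaw at which jaws stay; via points
go([492,295,250],pose(-70.8)); print(arm.state()["joint_pos"])
E
```

```text
[-0.01235438  0.01184722 -4.06887062]
pos [ 560.3 -306.9  264. ] x [[-0.001, 0.0, -1.0], [0.945, 0.328, -0.001], [0.328, -0.945, -0.001]] F [-0.42 -0.62 -4.41] gap 19.1 t 12.92
 -> xyz [ 0.0573  0.5326 -2.3639] w [-0.001  -0.0018  0.0024]
[ 0.54838254  0.50159522 -0.16895579  1.53451916  0.09036062  1.11461198
 -0.87628004]
```

View pics/bin1.png

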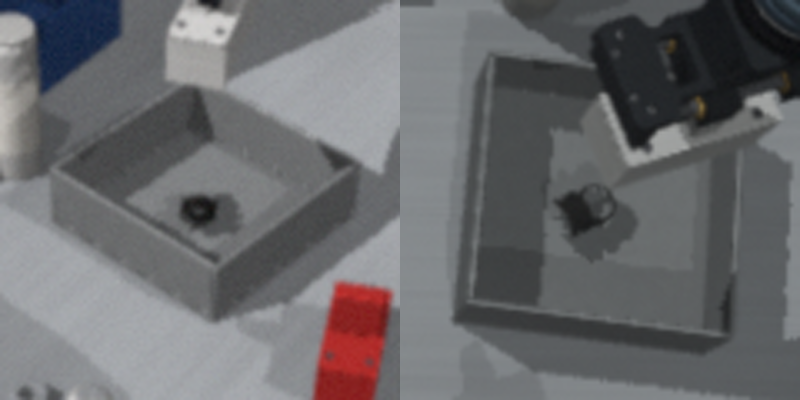

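The side view shows a bush in the bin at crop (200,210). The second isn't clearly visible, but the weight drop of 2.2–2.4 N exceeds the 1.7 N maximum for one bush. I'll move toward the plate and re-check the bin from there, still holding the mould.

Emit:
send_rows(rows=[{"x": 0,"y": 0.03,"z": -0.1,"wx": 0,"wy": 0,"wz": 0},{"x": 0,"y": 0.06,"z": -0.22,"wx": 0,"wy": 0,"wz": 0},{"x": 0,"y": 0.09,"z": -0.36,"wx": 0,"wy": 0,"wz": 0},{"x": 0,"y": 0.11,"z": -0.5,"wx": 0,"wy": 0,"wz": 0},{"x": 0,"y": 0.14,"z": -0.64,"wx": 0,"wy": 0,"wz": 0},{"x": 0,"y": 0.18,"z": -0.78,"wx": 0,"wy": 0,"wz": 0}])

```text
clock: 13.42
tool_pos: [538.3, -107.1, 264.8]
orientation: [0.41, 0.576, -0.41, 0.576]
ft_force: [1.1, -0.5, -3.4]
finger_gap: 19.7
```

Emit:
send_rows(rows=[{"x": 0,"y": 0.03,"z": -0.14,"wx": 0,"wy": 0,"wz": 0},{"x": 0,"y": 0.06,"z": -0.28,"wx": 0,"wy": 0,"wz": 0},{"x": 0,"y": 0.09,"z": -0.42,"wx": 0,"wy": 0,"wz": 0},{"x": 0,"y": 0.12,"z": -0.56,"wx": 0,"wy": 0,"wz": 0},{"x": 0,"y": 0.15,"z": -0.7,"wx": 0,"wy": 0,"wz": 0},{"x": 0,"y": 0.18,"z": -0.8,"wx": 0,"wy": 0,"wz": 0},{"x": 0,"y": 0.18,"z": -0.8,"wx": 0,"wy": 0,"wz": 0}])

```text
clock: 14.0
tool_pos: [515.0, 103.0, 265.3]
orientation: [0.408, 0.579, -0.406, 0.577]
ft_force: [0.1, -0.1, -3.8]
finger_gap: 19.7
```

```bash
python3 - <<'E'
from h import *
f=[]
for n in("side",)*3: im,d=imaging.grab_frame(n); f.append(arm.state()["ft_force"])
print(np.mean(f,0))
t,td=imaging.grab_frame("top"); W=cloud("top",td)
for r in nets.trace("top","bush_a_center")[:4]: print(round(r["conf"],2),r["rect"],np.nanmedian(W[r["pixels"]],0))
m=(abs(W[...,0]-561)<95)&(abs(W[...,1]+306)<95)&(W[...,2]>14)&(W[...,2]<60); n,l,st,_=cv2.connectedComponentsWithStats(m.astype(np.uint8))
for i in range(1,n):
    if st[i,4]>8: P=W[l==i]; print(st[i],np.round(P.mean(0)),np.round(P.max(0)-P.min(0)),P[:,2].max())
big=lambda c:cv2.resize(c,(400,400),interpolation=cv2.INTER_CUBIC)
save("bin2.png",np.hstack([big(im[70:190,220:340]),big(t[90:195,312:417])]))
go([492,295,250],pose(-70.8)); print(arm.state()["joint_pos"])
E
```

```text
[-0.26387566 -0.49843007 -3.81845264]
0.46 [346.5, 138.4, 11.3, 18.8] [ 551.00696701 -285.84603429   36.72118406]
[345 140  15  17  99] [ 553. -287.   34.] [50. 40. 29.] 43.52235501860701
pos [516.2  93.9 264.8] x [[-0.0, -0.001, -1.0], [0.945, 0.326, -0.0], [0.326, -0.945, 0.001]] F [ 0.59  0.12 -2.82] gap 19.6 t 14.25
 -> xyz [ 0.0584  0.171  -0.792 ] w [-0.0054  0.0015  0.0009]
[ 0.01093666  0.31547085 -0.33908483  1.82533076  0.12222236  1.02147437
 -1.61508718]
```

View pics/bin2.png

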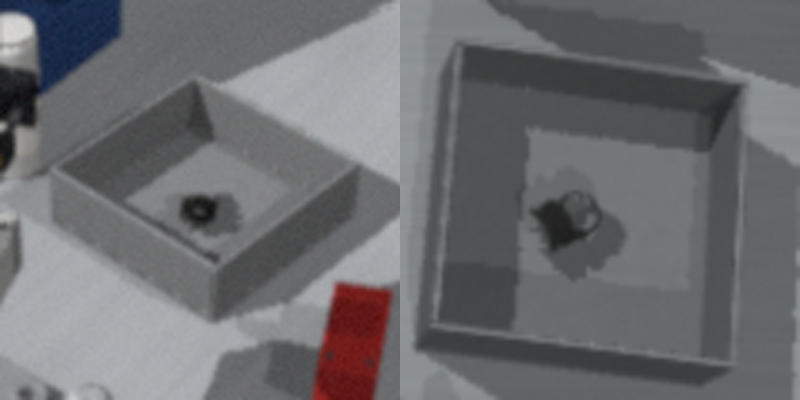

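The bin now holds a heap 50×40 mm and 43 mm high at (553,-287), bigger than one bush lying flat at 22 mm. The mould weighs 3.8 N, which is empty. Both are out, so on to the plate.

Emit:
send_rows(rows=[{"x": 0,"y": 0.03,"z": -0.12,"wx": 0,"wy": 0,"wz": 0},{"x": 0,"y": 0.06,"z": -0.26,"wx": 0,"wy": 0,"wz": 0},{"x": 0,"y": 0.09,"z": -0.4,"wx": 0,"wy": 0,"wz": 0},{"x": 0,"y": 0.12,"z": -0.54,"wx": 0,"wy": 0,"wz": 0},{"x": 0,"y": 0.14,"z": -0.66,"wx": 0,"wy": 0,"wz": 0},{"x": 0,"y": 0.16,"z": -0.75,"wx": 0,"wy": 0,"wz": 0},{"x": 0,"y": 0.171,"z": -0.796,"wx": 0,"wy": 0,"wz": 0},{"x": 0,"y": 0.171,"z": -0.796,"wx": 0,"wy": 0,"wz": 0},{"x": 0,"y": 0.171,"z": -0.796,"wx": 0,"wy": 0,"wz": 0},{"x": 0,"y": 0.171,"z": -0.796,"wx": 0,"wy": 0,"wz": 0}])

```text
clock: 15.08
tool_pos: [492.0, 294.8, 264.7]
orientation: [0.41, 0.575, -0.411, 0.576]
ft_force: [-0.3, -0.9, -3.5]
finger_gap: 19.5
```

```bash
python3 - <<'E'
from h import *
go([492,296,69.4],pose(-70.8)); print(arm.state()["joint_pos"])
E
```

```text
pos [492.  294.8 264.7] x [[0.0, -0.002, -1.0], [0.946, 0.325, -0.001], [0.325, -0.946, 0.002]] F [-0.29 -0.87 -3.55] gap 19.5 t 15.08
 -> xyz [ 0.781   0.0018 -0.006 ] w [-0.0073  0.0037  0.0012]
[-0.31164588  0.41066385 -0.40338186  1.69985974  0.18147751  1.06902906
 -2.01218044]
```

Emit:
send_rows(rows=[{"x": 0.1,"y": 0,"z": -0.004,"wx": 0,"wy": 0,"wz": 0},{"x": 0.22,"y": 0,"z": -0.004,"wx": 0,"wy": 0,"wz": 0},{"x": 0.34,"y": 0,"z": -0.004,"wx": 0,"wy": 0,"wz": 0},{"x": 0.46,"y": 0,"z": -0.004,"wx": 0,"wy": 0,"wz": 0},{"x": 0.57,"y": 0,"z": -0.004,"wx": 0,"wy": 0,"wz": 0},{"x": 0.66,"y": 0,"z": -0.004,"wx": 0,"wy": 0,"wz": 0},{"x": 0.72,"y": 0,"z": -0.004,"wx": 0,"wy": 0,"wz": 0},{"x": 0.755,"y": 0,"z": -0.004,"wx": 0,"wy": 0,"wz": 0},{"x": 0.77,"y": 0,"z": -0.004,"wx": 0,"wy": 0,"wz": 0},{"x": 0.774,"y": 0,"z": -0.004,"wx": 0,"wy": 0,"wz": 0},{"x": 0.778,"y": 0,"z": -0.004,"wx": 0,"wy": 0,"wz": 0},{"x": 0.778,"y": 0,"z": -0.004,"wx": 0,"wy": 0,"wz": 0},{"x": 0.778,"y": 0,"z": -0.004,"wx": 0,"wy": 0,"wz": 0}])

```text
clock: 16.17
tool_pos: [491.3, 298.8, 71.4]
orientation: [0.41, 0.576, -0.409, 0.577]
ft_force: [0.4, 0.1, -3.9]
finger_gap: 19.3
```

```bash
python3 - <<'E'
from h import *
f=[]
for n in("side",)*3: im,d=imaging.grab_frame(n); f.append(arm.state()["ft_force"])
print(np.mean(f,0)); go([492,296,69.4],pose(-70.8))
E
```

```text
[ 0.44822466 -0.0740672  -3.78708161]
pos [490.9 298.8  71. ] x [[0.001, 0.0, -1.0], [0.944, 0.329, 0.001], [0.329, -0.944, -0.0]] F [ 0.61 -0.32 -3.29] gap 19.7 t 16.32
 -> xyz [0.0065 0.0004 0.0118] w [-0.0006 -0.0004 -0.0019]
```

Emit:
send_rows(rows=[{"x": 0.002,"y": 0,"z": 0.005,"wx": 0,"wy": 0,"wz": 0},{"x": 0.004,"y": 0,"z": 0.01,"wx": 0,"wy": 0,"wz": 0},{"x": 0.006,"y": 0,"z": 0.01,"wx": 0,"wy": 0,"wz": 0},{"x": 0.006,"y": 0,"z": 0.01,"wx": 0,"wy": 0,"wz": 0},{"x": 0.006,"y": 0,"z": 0.01,"wx": 0,"wy": 0,"wz": 0}])

```text
clock: 16.73
tool_pos: [491.7, 295.9, 69.4]
orientation: [0.41, 0.576, -0.41, 0.576]
ft_force: [-0.8, -2.4, 3.9]
finger_gap: 19.1
```

The mould is on the plate: the force went from -3.8 to +3.9 N. I'll release and retreat.

Emit:
send_rows(rows=[{"x": 0,"y": 0,"z": 0,"wx": 0,"wy": 0,"wz": 0},{"x": 0,"y": 0,"z": 0,"wx": 0,"wy": 0,"wz": 0},{"x": 0,"y": 0,"z": 0,"wx": 0,"wy": 0,"wz": 0},{"x": 0,"y": 0,"z": 0,"wx": 0,"wy": 0,"wz": 0},{"x": 0,"y": 0,"z": 0,"wx": 0,"wy": 0,"wz": 0},{"x": 0,"y": 0,"z": 0,"wx": 0,"wy": 0,"wz": 0},{"x": 0,"y": 0,"z": 0,"wx": 0,"wy": 0,"wz": 0},{"x": 0,"y": 0,"z": 0,"wx": 0,"wy": 0,"wz": 0},{"x": 0,"y": 0,"z": 0,"wx": 0,"wy": 0,"wz": 0},{"x": 0,"y": 0,"z": 0,"wx": 0,"wy": 0,"wz": 0}], claw=0.8)

```text
clock: 17.57
tool_pos: [491.4, 296.2, 68.9]
orientation: [0.41, 0.576, -0.41, 0.576]
ft_force: [-0.6, -0.2, -0.8]
finger_gap: 70.4
```

Emit:
send_rows(rows=[{"x": -0.04,"y": 0,"z": 0,"wx": 0,"wy": 0,"wz": 0},{"x": -0.12,"y": 0,"z": 0,"wx": 0,"wy": 0,"wz": 0},{"x": -0.24,"y": 0,"z": 0,"wx": 0,"wy": 0,"wz": 0},{"x": -0.38,"y": 0,"z": 0,"wx": 0,"wy": 0,"wz": 0},{"x": -0.52,"y": 0,"z": 0,"wx": 0,"wy": 0,"wz": 0},{"x": -0.66,"y": 0,"z": 0,"wx": 0,"wy": 0,"wz": 0},{"x": -0.76,"y": 0,"z": 0,"wx": 0,"wy": 0,"wz": 0},{"x": -0.8,"y": 0,"z": 0,"wx": 0,"wy": 0,"wz": 0},{"x": -0.8,"y": 0,"z": 0,"wx": 0,"wy": 0,"wz": 0}])

```text
clock: 18.32
tool_pos: [492.6, 297.1, 271.9]
orientation: [0.411, 0.576, -0.408, 0.577]
ft_force: [0.5, 0.4, 0.1]
finger_gap: 71.1
```

Emit:
send_rows(rows=[{"x": 0,"y": -0.02,"z": 0.14,"wx": 0,"wy": 0,"wz": 0},{"x": 0,"y": -0.04,"z": 0.28,"wx": 0,"wy": 0,"wz": 0},{"x": 0,"y": -0.06,"z": 0.42,"wx": 0,"wy": 0,"wz": 0},{"x": 0,"y": -0.08,"z": 0.56,"wx": 0,"wy": 0,"wz": 0},{"x": 0,"y": -0.1,"z": 0.7,"wx": 0,"wy": 0,"wz": 0},{"x": 0,"y": -0.1,"z": 0.8,"wx": 0,"wy": 0,"wz": 0},{"x": 0,"y": -0.1,"z": 0.8,"wx": 0,"wy": 0,"wz": 0},{"x": 0,"y": -0.1,"z": 0.8,"wx": 0,"wy": 0,"wz": 0}])

```text
clock: 18.98
tool_pos: [532.9, 97.3, 267.1]
orientation: [0.41, 0.576, -0.412, 0.575]
ft_force: [-1.1, 0.6, 0.1]
finger_gap: 70.6
```

```bash
python3 - <<'E'
from h import *
t,d=imaging.grab_frame("top"); save("end.png",cv2.resize(t,(768,576))); W=cloud("top",d).reshape(-1,3);W=W[np.isfinite(W[:,0])]
near=W[np.hypot(W[:,0]-492,W[:,1]-296)<85]
for lo,hi in((55,69),(100,113)):
    P=near[(near[:,2]>lo)&(near[:,2]<hi)]; print(len(P),cv2.minAreaRect(P[:,:2].astype(np.float32)),np.median(P[:,2]))
Wt=cloud("top",d)
for r in nets.trace("top","pot_center")[:2]: print(r["conf"],r["rect"],np.nanmedian(Wt[r["pixels"]],0))
s=arm.state();print(s["ft_force"],s["clock"],s["tool_pos"])
E
```

```text
706 ((490.8794250488281, 295.713623046875), (56.616294860839844, 117.5439453125), 19.347434997558594) 61.2207353915347
143 ((491.3281555175781, 294.86956787109375), (44.5711555480957, 21.050220489501953), 18.936323165893555) 106.38499089891472
[-0.10693341 -0.52083751  0.30496744] 19.0833 [532.56310432 100.30509957 267.79399065]
```

View pics/end.png

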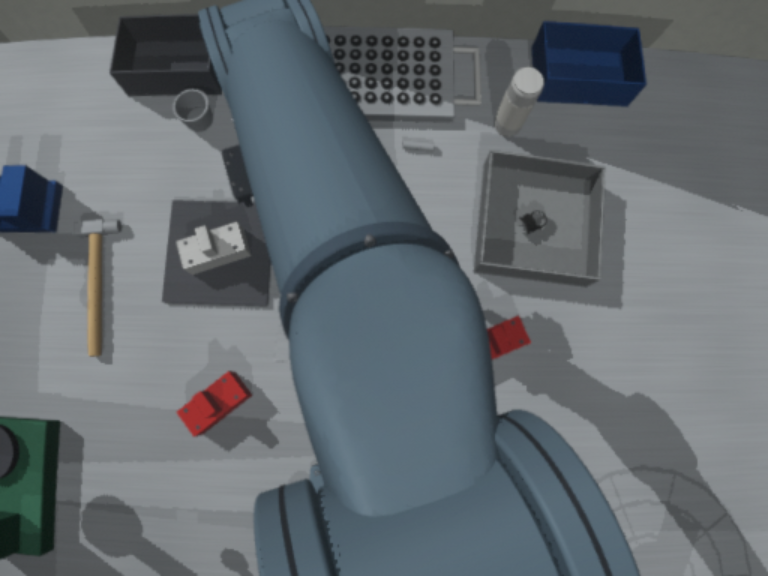

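The picture shows the mould centred on the plate at (212,248), but the arm hides the pot. There's plenty of time, so I'll look into the bin with the wrist camera and check the pot.

Emit:
send_rows(rows=[{"x": 0,"y": -0.05,"z": 0.15,"wx": 0,"wy": 0,"wz": 0},{"x": 0,"y": -0.1,"z": 0.3,"wx": 0,"wy": 0,"wz": 0},{"x": 0,"y": -0.15,"z": 0.45,"wx": 0,"wy": 0,"wz": 0},{"x": 0,"y": -0.2,"z": 0.6,"wx": 0,"wy": 0,"wz": 0},{"x": 0,"y": -0.25,"z": 0.75,"wx": 0,"wy": 0,"wz": 0},{"x": 0,"y": -0.3,"z": 0.9,"wx": 0,"wy": 0,"wz": 0},{"x": 0,"y": -0.3,"z": 0.9,"wx": 0,"wy": 0,"wz": 0}])

```text
clock: 19.67
tool_pos: [535.7, -145.9, 268.2]
orientation: [0.411, 0.574, -0.414, 0.575]
ft_force: [0.2, -0.0, -0.3]
finger_gap: 70.4
```

Emit:
send_rows(rows=[{"x": 0,"y": -0.05,"z": 0.15,"wx": 0,"wy": 0,"wz": 0},{"x": 0,"y": -0.1,"z": 0.3,"wx": 0,"wy": 0,"wz": 0},{"x": 0,"y": -0.15,"z": 0.45,"wx": 0,"wy": 0,"wz": 0},{"x": 0,"y": -0.2,"z": 0.6,"wx": 0,"wy": 0,"wz": 0},{"x": 0,"y": -0.25,"z": 0.7,"wx": 0,"wy": 0,"wz": 0},{"x": 0,"y": -0.25,"z": 0.7,"wx": 0,"wy": 0,"wz": 0},{"x": 0,"y": -0.25,"z": 0.7,"wx": 0,"wy": 0,"wz": 0}])

```text
clock: 20.25
tool_pos: [535.1, -323.6, 268.0]
orientation: [0.41, 0.577, -0.41, 0.576]
ft_force: [-0.1, 0.3, 0.0]
finger_gap: 70.2
```

```bash
python3 - <<'E'
from h import *
s=arm.state(); print(s["tool_pos"])
w,_=imaging.grab_frame("wrist"); im,d=imaging.grab_frame("side"); W=cloud("side",d)
for r in nets.trace("side","pot_center")[:1]: print(r["conf"],r["rect"],np.nanmedian(W[r["pixels"]],0))
save("w3.png",w)
E
```

```text
[ 535.14787561 -323.6360602   267.97244915]
0.71 [234.6, 190.5, 27.8, 32.7] [432.7168476   46.66114371  45.77624883]
```

View pics/w3.png

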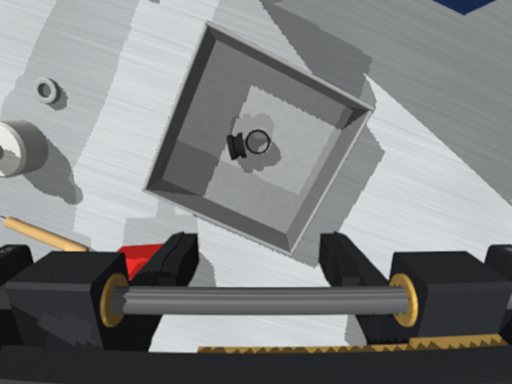

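The wrist view shows both bushes in the bin: one on edge at (237,146) and one lying flat at (258,141). The pot reads (433,47), the same as at the start. Handing in.

```bash
python3 -c "
from cell import arm
print(arm.finish_job())"
```

```text
the job is handed in; nothing more can be done
None
```

The job is done and handed in after about 20 s of the 64 s allowed. I lifted the aluminium mould by its lug, held it over the wide bin and rocked it about 39° each way. Then I stood it mouth down on the steel plate, let go, and moved the arm clear.

Last checks:
- **Weight:** it fell from about 6.3–6.5 N to 3.8–4.1 N, close to the 3.9 N of the empty mould. The force readings are noisy, about ±0.5 N each.
- **Bushes:** the wrist picture shows both in the bin, one on its edge and one lying flat. Earlier side and top views showed only one clearly, because the two lie close together.
- **Mould:** it stands at about (491, 295.5). The plate's middle measured between (492, 294.5) and (492, 298). Its top is at 61 mm and the lug top at 106 mm, so it is sitting flat on the plate.
- **Pot:** its side-camera position is unchanged at about (433, 47). The last top view could not confirm this because the arm was in the way.
- **Refused commands:** the first three move calls were rejected for missing keys and moved nothing.

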